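Release the blue vial from the two-lane dispenser

ROBOT

A 7-joint arm with a two-finger parallel gripper is mounted at the origin on the work surface. World frame = base frame: x ahead of the robot, y to its left, z up, the work surface at z = 0. Lengths are in m, angles in rad, forces in N, time in s.
With the tool pointing down it reaches from about 0.425 to 0.925 m from the base axis. Payload 6.8 kg.
Tool frame: the origin (TCP) lies midway between the tips of the shut fingers; the grasp point (between the pads) lies 19 mm behind it (grip_point_offset is the distance from the TCP to the grasp point, in m); y points along the fingers, x is the direction in which the jaws open and shut, and the axes are right-handed (so a half turn about y gives the same grasp; the last joint's range is limited). The gripper opens to 85 mm and grips with 20 to 120 N. Pads are 22 mm wide; open, the fingers measure 114 mm over their backs; the gripper's body (76 mm by 85 mm) begins 54 mm behind the grasp point. The pads swing forward as they close: fully open they stand 13 mm farther back than shut.
Start: joints at [1.113, 0.477, 0.022, 1.555, -0.011, 1.109, -0.083], TCP at [0.231, -0.634, 0.231] pointing down, gripper open.
Joint ranges: [-2.96, 2.96], [-0.34, 2.1], [-1.41, 1.46], [0.24, 2.44], [-1.37, 4.51], [0.17, 1.92], [-2.96, 2.96]. Speed limits (rad/s): [2.39, 2.39, 3.14, 3.14, 3.14, 3.14, 3.14].

INTERFACE

Orientations are given as a unit quaternion [w, x, y, z].
In Python, from station import get_obs, read_camera, hand_in, grip_point_offset gives the robot as it stands.
- The arm moves only by the tool play_rows, never from a script. Its argument "increments" is a list of rows, each a list of 2 entries, a list of its own where there are three numbers: the shift along the tool's x, y, z in m, then the turn, a rotation vector about the tool's x, y, z in degrees. In form: [[[tx, ty, tz], [ax, ay, az]], ...]. A call has 1 to 20 rows; each row shifts and turns the commanded pose from where the row before left it, along the tool's axes as they then stand; what a row does not reach is not made up. A row lasts 1/12 s, in which the tool goes at most 41.7 mm and 7.16 degrees, less where a joint would pass 70% of its speed; a pose out of reach is approached as far as the arm can. A call with a gripper value outside its range is refused whole. "gripper" is the finger opening in m, from 0 to 0.0854, set as the call begins (left out, the last holds). The fingers move at their own pace and stop on an object; "grip_force" is the grip in N (left out, the last holds). Time passes only in rows, so rows that do not move let the fingers close. It gives the time, the measured TCP pose, the force and the opening at its end, in the units of the state.
- get_obs(): the state, without advancing time (a new reading comes with each control period).
- read_camera(name): name is "scene" or "side" or "wrist"; returns a dict with "color" (480x640x3 uint8, red, green, blue), "range_z" (480x640 float32, m along the optical axis (not along the pixel's ray), 0 where there is no reading), "intrinsics" (3x3 intrinsics, pixels), "R" (3x3) and "t" (3): a world point X has camera coordinates R X + t; the wrist camera has in their place "hand_eye" (4x4, takes a point from camera to tool coordinates, whose origin is the TCP and whose axes are the tool frame's). Camera axes: x right, y down, z forward; pixel columns grow to the right and rows downward; lengths in m; the calibration is good to about 2 mm. The wrist camera is an equidistant fisheye: a pixel r from the principal point sees the ray r / f radians off the axis. A picture is of the moment at which its call begins: read the wrist's pose just before it.
- hand_in(): hands the job in, once; it reports no verdict.
The state is a dict: "t": time; "q": joint angles; "joint_vel": joint speeds; "joint_torque": joint torques, N m; "eef_pos": TCP position; "tool_rot": TCP orientation; "contact_force": force on the tool from outside, world axes, zero at the start; "torque": the same for the moment, N m; "gripper_width": opening from 0.0 (shut) to 1.0 (fully open).
Only numpy, scipy, OpenCV 4.12 (cv2) and the standard library are available. Lean on these libraries where they do the work, as an engineer would, in place of code of your own. Each camera call takes 0.05 s, during which the arm holds its last target. There are 200 camera calls.

TASK

Press down the pad of the lever that holds back the blue-ended vial, and keep it down until that vial has rolled under the raised gate to the end of its chute; then let the lever go so that its gate shuts again. Work the lever only by its pad: do not touch the vials or the gates, keep the red-ended vial held behind its own shut gate, and leave the things standing around where they are.

Things in the scene. Friction and masses are not known exactly. Their poses are not given: they have to be found in the camera images.
- dispenser: fixed two-lane dispenser, base 290 x 200 x 10 mm; origin on the bench below the lever pivots, midway between lanes; x points away from the robot, down the chutes, y left. Grey-walled chutes, 56 mm wide inside, centred at y = +60 (left) and -60 mm (right), slope to an end wall at x = 164 mm. Over each a lever rocks on posts at x = 0 (116 mm high): pad at the robot end, gate at the far end
- pad_left (a point): black press pad, 32 x 32 x 8 mm, on the robot-side end of the left lever; origin at the centre of its top face, at rest level and 115 mm above the bench, 85 mm from the pivot (at x = 0, y = +60 mm of the dispenser, 105 mm up). Fully pressed it is about 28 mm lower. Resists with about 2 N, rising to 4 N, then a hard stop; springs back when let go
- pad_right (a point): black press pad, 32 x 32 x 8 mm, on the robot-side end of the right lever; origin at the centre of its top face, at rest level and 115 mm above the bench, 85 mm from the pivot (at x = 0, y = -60 mm of the dispenser, 105 mm up). Fully pressed it is about 28 mm lower. Resists with about 2 N, rising to 4 N, then a hard stop; springs back when let go
- lever_left (a joint): angle of the left rocking lever (rad): 0 at rest with the gate shut, grows as its pad is pressed, 0.34 at the hard stop; the vial is let through by 0.25; the spring shuts it again
- lever_right (a joint): angle of the right rocking lever (rad): 0 at rest with the gate shut, grows as its pad is pressed, 0.34 at the hard stop; the vial is let through by 0.25; the spring shuts it again
- gate_left (a point): yellow gate blade, 26 mm wide, 4 mm thick, reaching 48 mm below its origin, hanging from the far end of the left lever; origin on the lever 75 mm beyond the pivot; shut, it blocks the left chute; the lever lifts it about 27 mm. Not to be touched
- gate_right (a point): yellow gate blade, 26 mm wide, 4 mm thick, reaching 48 mm below its origin, hanging from the far end of the right lever; origin on the lever 75 mm beyond the pivot; shut, it blocks the right chute; the lever lifts it about 27 mm. Not to be touched
- vial_blue: white vial with blue ends, a loose lying cylinder 24 mm in diameter, 52 mm long, 20 to 45 g; origin at its centre, y axis along it. Starts behind the shut gate of either chute: y in the dispenser frame +60 mm = left, -60 mm = right. Its x there is about 60 mm at the start, about 152 mm when it lies at the end wall of its chute
- vial_red: white vial with red ends, a loose lying cylinder 24 mm in diameter, 52 mm long, 20 to 45 g; origin at its centre, y axis along it. Starts behind the shut gate of either chute: y in the dispenser frame +60 mm = left, -60 mm = right. Its x there is about 60 mm at the start, about 152 mm when it lies at the end wall of its chute
- beaker: empty glass beaker, 70 mm wide, 90 mm high, loose, to be left alone; origin at the centre of its underside
- reagent_bottle: amber bottle with a white cap, 60 mm in diameter, 120 mm high, loose, to be left alone; origin at the centre of its underside
- spatula: thin steel lab spatula, 155 mm long, 6 mm thick, lying on the bench along its x axis, loose, to be left alone
- jar: small white jar with a green lid, 40 mm in diameter, 50 mm high, loose, to be left alone; origin at the centre of its underside
Not all that is in view belongs to the job. Leave any green or pink look-alike of the vial_blue alone. Leave any orange look-alike of the vial_red alone.

How it is judged:
On the way:
1. the fingers press down the pad of the blue vial's lever, lifting its gate (lever past 0.15 rad) (((y of vial_blue in the frame of dispenser above 0 m and value of joint lever_left above 0.15 rad and contact force between the fingers and lever_left_c1 above 0.5 N) or (y of vial_blue in the frame of dispenser below 0 m and value of joint lever_right above 0.15 rad and contact force between the fingers and lever_right_c1 above 0.5 N))), for 0.05 s.
At the end, for the whole second after the job is handed in: The blue vial lies at rest in its own chute against the end wall (its x in the dispenser frame 135 to 175 mm); the red vial is still at rest behind its shut gate (x 20 to 75 mm); both levers are back within 0.04 rad of rest (x of vial_blue in the frame of dispenser between 0.135 and 0.175 m and z of vial_blue in the frame of dispenser between 0.03 and 0.065 m and x of vial_red in the frame of dispenser between 0.02 and 0.075 m and z of vial_red in the frame of dispenser below 0.085 m and ((y of vial_blue in the frame of dispenser between 0.05 and 0.07 m and y of vial_red in the frame of dispenser between -0.07 and -0.05 m) or (y of vial_red in the frame of dispenser between 0.05 and 0.07 m and y of vial_blue in the frame of dispenser between -0.07 and -0.05 m)) and linear speed of each of vial_blue, vial_red below 0.02 m/s and value of joint each of lever_left, lever_right below 0.04 rad); the robot touches nothing.
It fails at once if the robot touches a vial (over 0.3 N) (contact force between any of the fingers, the arm and vial_blue above 0.3 N or contact force between any of the fingers, the arm and vial_red above 0.3 N).
It fails at once if a vial is lifted out of its chute (centre over 95 mm above the bench) (height (world z) of any of vial_blue, vial_red above 0.095 m).
It fails at once if the robot touches a gate (over 0.5 N) (contact force between any of the fingers, the arm and lever_left_c2 above 0.5 N or contact force between any of the fingers, the arm and lever_right_c2 above 0.5 N).
It fails at once if the red vial's gate is opened (lever past 0.1 rad), or the red vial moves more than 20 mm (distance of vial_red from where it was at the start of the episode above 0.02 m or (y of vial_red in the frame of dispenser above 0 m and value of joint lever_left above 0.1 rad) or (y of vial_red in the frame of dispenser below 0 m and value of joint lever_right above 0.1 rad)).
It fails at once if a bystander moves more than 20 mm or tips (distance of any of beaker, reagent_bottle, spatula, jar from where it was at the start of the episode above 0.02 m or angle between any of beaker, reagent_bottle, spatula, jar's own z axis and vertical above 0.25 rad).
It also fails if it takes over 32 s, if anything falls off the work surface, if the arm or the gripper's body presses on something with over 40 N, if the wrist force passes 120 N, or if a joint passes its speed limit or range.

## Working session

There is one attempt and no reset: what is moved stays moved. The work goes in short steps, Python scripts to look and compute and a tool call to move; the robot and the scene stay as the last step left them, time stands still between calls to the robot, and variables do not carry over. Pictures are saved under pics/ and viewed, about 8 in all and at most 12, crops included, and the job is handed in when it is done.

Besides the shell and the picture viewer there is one more tool, called after "Call:" as a command line: name --argument value ..., lists and objects as JSON in quotes. play_rows: Moves the arm, as the interface text tells. Its arguments: {"type":"object","properties":{"increments":{"type":"array","items":{"type":"array"}},"gripper":{"type":"number"},"grip_force":{"type":"number"}},"required":["increments"]}

```bash
mkdir -p pics; python3 - <<'E'
from station import *
import cv2,numpy as np,pickle
o=get_obs();print({k:np.round(v,3) for k,v in o.items()},grip_point_offset)
d={}
for n in("scene","side"):
    c=read_camera(n);d[n]=c
    cv2.imwrite(f"pics/{n}0.png",c["color"][:,:,::-1]);print(n,c["intrinsics"],c["R"],c["t"])
pickle.dump(d,open("d.pkl","wb"))
E
```

```text
{'t': np.float64(0.0), 'q': array([ 1.113,  0.478,  0.022,  1.557, -0.012,  1.109, -0.083]), 'joint_vel': array([ 0.001,  0.001,  0.   ,  0.001,  0.001, -0.002,  0.   ]), 'joint_torque': array([ 1.0000e-03, -5.9645e+01,  1.6080e+00, -2.8119e+01,  1.2000e-02,
        9.0000e-03, -0.0000e+00]), 'eef_pos': array([ 0.231, -0.634,  0.23 ]), 'tool_rot': array([ 0.58 , -0.579,  0.406, -0.405]), 'contact_force': array([-0.003, -0.41 , -0.335]), 'torque': array([ 0.014, -0.017,  0.017]), 'gripper_width': np.float64(1.001)} 0.0187
scene [[515.27222795   0.         314.01648012]
 [  0.         515.27222795 242.15538588]
 [  0.           0.           1.        ]] [[ 0.68180415  0.73152621 -0.00353725]
 [ 0.48080408 -0.45175748 -0.75149359]
 [-0.55133523  0.51067072 -0.65973091]] [-0.49120591 -0.19256774  1.35081511]
side [[567.65528124   0.         334.42039235]
 [  0.         567.65528124 238.45912611]
 [  0.           0.           1.        ]] [[-8.59285630e-01 -5.11495832e-01  4.68449601e-04]
 [-3.33891213e-01  5.60225102e-01 -7.58066285e-01]
 [ 3.87485308e-01 -6.51551877e-01 -6.52177344e-01]] [0.57711095 0.22496957 0.8595145 ]
```

View pics/scene0.png

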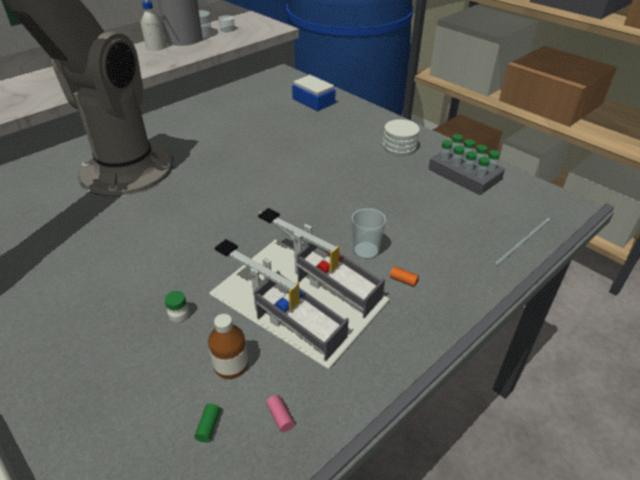

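View pics/side0.png

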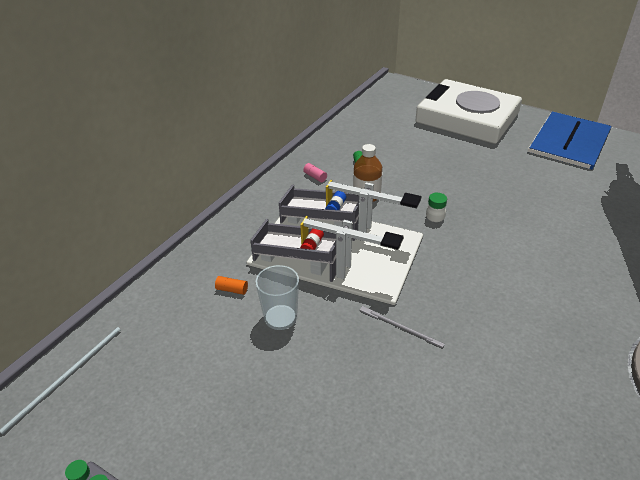

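The blue vial is in the lane nearest the bottle and jar: its pad is at scene (227,248) and side (411,200). The red lane's pad is at scene (269,215) and side (392,240). The bottle stands at scene (228,350) and the jar at (177,305).

```bash
cat > h.py <<'E'
import numpy as np,cv2
def ray(c,u,v):
    K=c["intrinsics"];d=c["R"].T@np.linalg.solve(K,[u,v,1.]);return -c["R"].T@c["t"],d
def onz(c,u,v,z):
    o,d=ray(c,u,v);return o+d*(z-o[2])/d[2]
def tri(c1,p1,c2,p2):
    A=[];b=[]
    for c,p in((c1,p1),(c2,p2)):
        o,d=ray(c,*p);d/=np.linalg.norm(d);P=np.eye(3)-np.outer(d,d);A.append(P);b.append(P@o)
    x=np.linalg.lstsq(np.vstack(A),np.hstack(b),rcond=None)[0]
    return x,[np.linalg.norm(a@x-q) for a,q in zip(A,b)]
def blob(c,m,u,v,r=22):
    w=np.zeros(m.shape,np.uint8);w[v-r:v+r,u-r:u+r]=1
    n,l,s,ce=cv2.connectedComponentsWithStats((m*w).astype(np.uint8))
    i=1+np.argmax(s[1:,4]);return ce[i],s[i,4],l==i
E
python3 - <<'E'
import pickle;from h import *
d=pickle.load(open("d.pkl","rb"));S,D=d["scene"],d["side"]
def cloud(c,m):
    v,u=np.nonzero(m&(c["range_z"]>0));z=c["range_z"][v,u]
    P=np.linalg.solve(c["intrinsics"],np.vstack([u,v,np.ones(len(u))]))*z
    return (c["R"].T@(P-c["t"][:,None])).T
dark=lambda c:(c["color"].max(2)<45)
pads=[]
for n,a,b in(("B",(227,248),(411,200)),("R",(269,215),(392,240))):
    r=[]
    for c,p in((S,a),(D,b)):
        ce,ar,m=blob(c,dark(c),*p);r.append(ce)
        C=cloud(c,m);print(n,"pad",ce,ar,"onz.113",onz(c,*ce,.113).round(4),"cloud med",np.median(C,0).round(4),"top",np.percentile(C[:,2],95).round(4))
        T=C[C[:,2]>.110]
        if len(T)>10:print("  top face bbox",cv2.minAreaRect(T[:,:2].astype(np.float32)*1000))
    print(n,"tri",*tri(S,r[0],D,r[1]))
for n,c,p,z in(("blue S",S,(283,305),.06),("blue D",D,(337,202),.06),("red S",S,(323,267),.06),("red D",D,(312,238),.06),("jar",S,(176,298),.05),("cap",S,(223,322),.12),("beaker",S,(368,247),.0),
 ("spat1",D,(364,310),0),("spat2",D,(441,345),0)):
    print(n,onz(c,*p,z).round(3))
# yellow gates, direction
for c,ps in((S,((294,293),(334,259))),(D,((331,194),(304,233)))):
    h=cv2.cvtColor(c["color"],cv2.COLOR_RGB2HSV);m=(h[...,0]>18)&(h[...,0]<32)&(h[...,1]>150)&(h[...,2]>90)
    for p in ps:
        ce,ar,k=blob(c,m,*p,20);C=cloud(c,k);print("gate",ce,ar,np.median(C,0).round(4),onz(c,*ce,.085).round(4))
E
```

```text
B pad [225.62694301 247.30051813] 193 onz.113 [ 0.5435 -0.0567  0.113 ] cloud med [ 0.5456 -0.0582  0.1149] top 0.1169
  top face bbox ((544.6141357421875, -57.493919372558594), (31.05862808227539, 32.520870208740234), 14.652432441711426)
B pad [410.40186916 199.97196262] 214 onz.113 [ 0.5415 -0.0504  0.113 ] cloud med [ 0.5414 -0.0496  0.1134] top 0.1153
  top face bbox ((542.0244140625, -52.44869613647461), (31.270193099975586, 33.45024490356445), 6.957790374755859)
B tri [ 0.54215555 -0.05486229  0.1104193 ] [np.float64(0.0011193565997914777), np.float64(0.0011193565997911488)]
R pad [268.48051948 215.12987013] 154 onz.113 [0.5234 0.0611 0.113 ] cloud med [0.5254 0.0594 0.1147] top 0.1168
  top face bbox ((524.1989135742188, 60.921852111816406), (31.46090316772461, 29.57097625732422), 7.327523708343506)
R pad [391.4351145  240.21374046] 262 onz.113 [0.5213 0.0672 0.113 ] cloud med [0.5213 0.0684 0.1138] top 0.1154
  top face bbox ((521.6240844726562, 64.63858032226562), (31.076929092407227, 34.5106315612793), 12.38734245300293)
R tri [0.52186007 0.06347271 0.11040519] [np.float64(0.0010678327869995624), np.float64(0.0010678327869989585)]
blue S [ 0.686 -0.042  0.06 ]
blue D [ 0.688 -0.038  0.06 ]
red S [0.664 0.076 0.06 ]
red D [0.672 0.079 0.06 ]
jar [ 0.532 -0.168  0.05 ]
cap [ 0.691 -0.167  0.12 ]
beaker [0.642 0.233 0.   ]
spat1 [0.532 0.135 0.   ]
spat2 [0.388 0.138 0.   ]
gate [290.34285714 298.74285714] 35 [ 0.7041 -0.0403  0.0904] [ 0.7012 -0.0375  0.085 ]
gate [330.93023256 261.69767442] 43 [0.6834 0.0776 0.0822] [0.6828 0.0785 0.085 ]
gate [328.         194.63095238] 84 [ 0.6982 -0.018   0.0839] [ 0.6981 -0.0204  0.085 ]
gate [303.40659341 231.84615385] 91 [0.6777 0.0985 0.0847] [0.678  0.0966 0.085 ]
```

```bash
cat >> h.py <<'E'
from scipy.spatial.transform import Rotation as Ro
def rot(o): return Ro.from_quat(o["tool_rot"],scalar_first=True).as_matrix()
E
python3 - <<'E'
from station import *;from h import *
o=get_obs();R=rot(o);print(R.round(4))
print("to hover",(R.T@(np.array([.542,-.055,.19])-o["eef_pos"])).round(4), "2nd",(R.T@[.1,0,0]).round(4),(R.T@[0,.1,0]).round(4))
E
```

```text
[[ 3.427e-01 -7.000e-04  9.394e-01]
 [-9.394e-01  1.500e-03  3.427e-01]
 [-1.700e-03 -1.000e+00 -1.000e-04]]
to hover [-0.437   0.0411  0.4904] 2nd [ 0.0343 -0.0001  0.0939] [-0.0939  0.0002  0.0343]
```

Call:
play_rows --increments '[[[-0.0243, 0, 0.0272], [0, 0, 0]], [[-0.0243, 0, 0.0272], [0, 0, 0]], [[-0.0243, 0, 0.0272], [0, 0, 0]], [[-0.0243, 0, 0.0272], [0, 0, 0]], [[-0.0243, 0, 0.0272], [0, 0, 0]], [[-0.0243, 0, 0.0272], [0, 0, 0]], [[-0.0243, 0, 0.0272], [0, 0, 0]], [[-0.0243, 0, 0.0272], [0, 0, 0]], [[-0.0243, 0, 0.0272], [0, 0, 0]], [[-0.0243, 0, 0.0272], [0, 0, 0]], [[-0.0243, 0, 0.0272], [0, 0, 0]], [[-0.0243, 0, 0.0272], [0, 0, 0]], [[-0.0243, 0, 0.0272], [0, 0, 0]], [[-0.0243, 0, 0.0272], [0, 0, 0]], [[-0.0243, 0, 0.0272], [0, 0, 0]], [[-0.0243, 0, 0.0272], [0, 0, 0]], [[-0.0243, 0, 0.0272], [0, 0, 0]], [[-0.0243, 0, 0.0272], [0, 0, 0]], [[0, 0, 0], [0, 0, 0]], [[0, 0, 0], [0, 0, 0]]]' --gripper 0

```text
t: 1.77
eef_pos: [0.5418, -0.0528, 0.2309]
tool_rot: [0.581, -0.58, 0.404, -0.404]
contact_force: [-0.1, -0.3, 1.1]
gripper_width: -0.0
```

Call:
play_rows --increments '[[[0, 0.02, 0], [0, 0, 0]], [[0, 0.03, 0], [0, 0, 0]], [[0, 0.03, 0], [0, 0, 0]], [[0, 0.01, 0], [0, 0, 0]], [[0, 0, 0], [0, 0, 0]], [[0, 0, 0], [0, 0, 0]]]'

```text
t: 2.27
eef_pos: [0.5413, -0.0563, 0.1416]
tool_rot: [-0.579, 0.579, -0.406, 0.406]
contact_force: [0.1, 0.1, 0.8]
gripper_width: 0.002
```

```bash
python3 - <<'E'
from station import *;from h import *
o=get_obs();print(o["eef_pos"].round(4))
s=read_camera("scene");d=read_camera("side")
for c in(s,d):
    p=c["R"]@[.542,-.055,.115]+c["t"];q=c["R"]@o["eef_pos"]+c["t"]
    print((c["intrinsics"]@p/p[2]).round(1),(c["intrinsics"]@q/q[2]).round(1))
a=cv2.resize(s["color"][140:340,130:330],(400,400));b=cv2.resize(d["color"][100:300,310:510],(400,400))
cv2.imwrite("pics/hover.png",np.hstack([a,b])[:,:,::-1])
E
```

```text
[ 0.5413 -0.0563  0.1416]
[225.8 245.7   1. ] [223.2 234.8   1. ]
[411.3 197.7   1. ] [413.3 185.4   1. ]
```

View pics/hover.png

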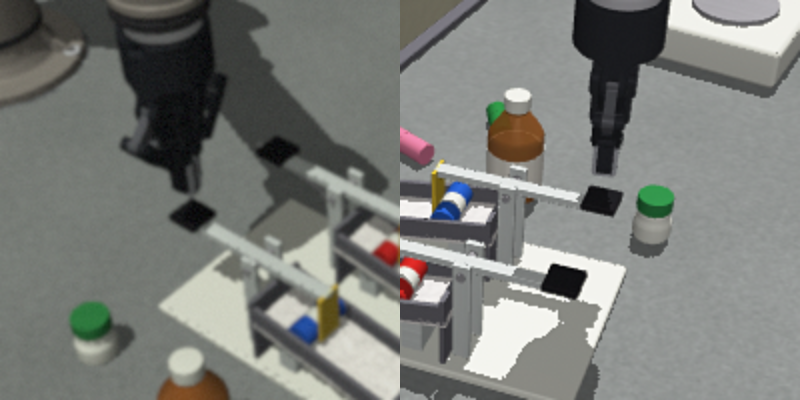

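The shut fingers stand over the middle of the blue-lane pad in both views (crop scene (190,210), side (603,195)), and everything around is untouched. Now I press.

Call:
play_rows --increments '[[[0, 0.012, 0], [0, 0, 0]], [[0, 0.01, 0], [0, 0, 0]], [[0, 0.008, 0], [0, 0, 0]], [[0, 0.008, 0], [0, 0, 0]], [[0, 0.007, 0], [0, 0, 0]], [[0, 0.004, 0], [0, 0, 0]], [[0, 0, 0], [0, 0, 0]], [[0, 0, 0], [0, 0, 0]], [[0, 0, 0], [0, 0, 0]], [[0, 0, 0], [0, 0, 0]], [[0, 0, 0], [0, 0, 0]], [[0, 0, 0], [0, 0, 0]]]'

```text
t: 3.37
eef_pos: [0.5417, -0.0554, 0.0926]
tool_rot: [0.579, -0.579, 0.405, -0.406]
contact_force: [0.0, -0.0, 4.5]
gripper_width: -0.002
```

```bash
python3 - <<'E'
from station import *;from h import *
o=get_obs();print(o["eef_pos"].round(4),o["contact_force"].round(1))
s=read_camera("scene");d=read_camera("side")
a=cv2.resize(s["color"][200:370,200:370],(400,400));b=cv2.resize(d["color"][120:290,260:430],(400,400))
cv2.imwrite("pics/press.png",np.hstack([a,b])[:,:,::-1])
E
```

```text
[ 0.5417 -0.0554  0.0926] [ 0.  -0.   4.5]
```

View pics/press.png

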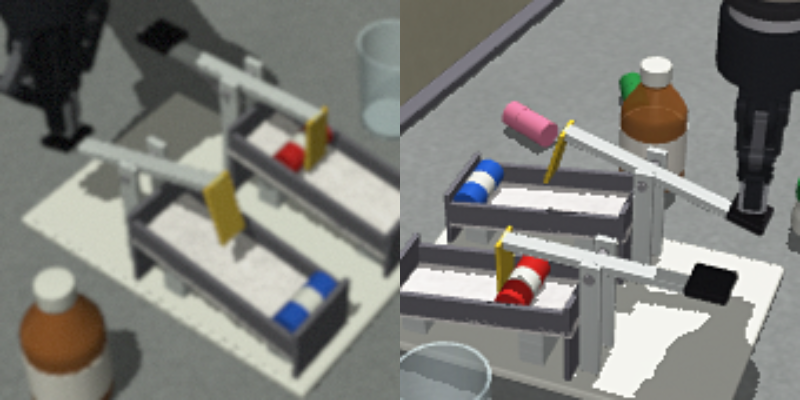

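The blue vial has rolled to the end wall (crop scene (305,300), side (473,185)) under the raised gate. The red vial is still behind its shut gate. I'll hold briefly, then ease off upward.

Call:
play_rows --increments '[[[0, 0, 0], [0, 0, 0]], [[0, 0, 0], [0, 0, 0]], [[0, 0, 0], [0, 0, 0]], [[0, -0.005, 0], [0, 0, 0]], [[0, -0.005, 0], [0, 0, 0]], [[0, -0.005, 0], [0, 0, 0]], [[0, -0.006, 0], [0, 0, 0]], [[0, -0.006, 0], [0, 0, 0]], [[0, -0.01, 0], [0, 0, 0]], [[0, -0.02, 0], [0, 0, 0]], [[0, -0.03, 0], [0, 0, 0]], [[0, -0.03, 0], [0, 0, 0]], [[0, -0.02, 0], [0, 0, 0]], [[0, 0, 0], [0, 0, 0]], [[0, 0, 0], [0, 0, 0]], [[0, 0, 0], [0, 0, 0]], [[0, 0, 0], [0, 0, 0]], [[0, 0, 0], [0, 0, 0]]]'

```text
t: 4.97
eef_pos: [0.5405, -0.0554, 0.228]
tool_rot: [-0.579, 0.58, -0.406, 0.405]
contact_force: [0.7, -0.6, 0.0]
gripper_width: -0.004
```

```bash
python3 - <<'E'
from station import *;from h import *
o=get_obs();print(o["t"],o["eef_pos"].round(4),o["contact_force"].round(1))
s=read_camera("scene");d=read_camera("side")
a=cv2.resize(s["color"][200:370,200:370],(400,400));b=cv2.resize(d["color"][120:290,260:430],(400,400))
cv2.imwrite("pics/end.png",np.hstack([a,b])[:,:,::-1])
# blue vial and pad centres in dispenser frame
B=np.array([.542,-.055]);Rp=np.array([.522,.0635]);y=(Rp-B)/np.linalg.norm(Rp-B);x=np.array([y[1],-y[0]]);O=(B+Rp)/2+.085*x
for n,c,z in(("S",s,.05),("D",d,.05)):
    h=cv2.cvtColor(c["color"],cv2.COLOR_RGB2HSV);w=np.zeros(h.shape[:2],bool)
    w[200:370,240:390]=1
    if n=="D": w[:]=0;w[150:290,240:400]=1
    for k,m in(("blue",(abs(h[...,0].astype(int)-112)<12)&(h[...,1]>120)),("red",((h[...,0]<5)|(h[...,0]>174))&(h[...,1]>170))):
        q=np.argwhere(m&w)
        if len(q)==0: print(n,k,"none");continue
        P=onz(c,q[:,1].mean(),q[:,0].mean(),z)[:2]-O;print(n,k,len(q),"disp xy",(P@x).round(3),(P@y).round(3))
    for p in(((227,248),(269,215)) if n=="S" else((411,200),(392,240))):
        print(n,"pad",blob(c,c["color"].max(2)<45,*p)[:2])
E
```

```text
4.9667 [ 0.5405 -0.0554  0.228 ] [ 0.7 -0.6  0. ]
S blue 190 disp xy 0.144 -0.054
S red 82 disp xy 0.051 0.061
S pad (array([225.68586387, 247.34031414]), np.int32(191))
S pad (array([269.1396648 , 214.72625698]), np.int32(179))
D blue 179 disp xy 0.146 -0.061
D red 186 disp xy 0.069 0.044
D pad (array([410.37089202, 199.99530516]), np.int32(213))
D pad (array([391.37642586, 240.15589354]), np.int32(263))
```

View pics/end.png

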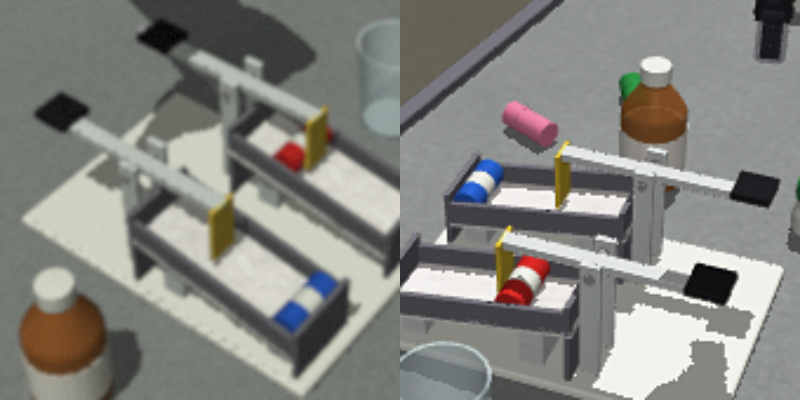

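The picture shows the blue vial at the end wall (crop scene (305,300)), both gates shut, the pad back at its starting pixels, and the red vial in place.

```bash
python3 -c "
from station import *
print(hand_in())"
```

```text
the job is handed in; nothing more can be done
None
```

The job is handed in: the blue vial has rolled to the end of its chute and both gates are shut. `hand_in()` gives no verdict.

**What I did:** The blue vial was in the right lane. I put the shut fingers over that pad, at about (0.542, -0.055, 0.115) m. I pressed it about 22 mm, at about 4.5 N, and held it until the vial had rolled through. Then I eased off and raised the tool to 0.228 m, clear of everything, at about 5 s on the clock.

**Last checks:**
- **Blue vial:** at x ≈ 144–146 mm, y ≈ -54 to -61 mm in the dispenser frame, against the end wall.
- **Red vial:** looks unmoved behind its shut gate in the before and after pictures. The two cameras disagreed on its position: x 51 mm from the scene camera and 69 mm from the side camera. The gate hides part of it and I assumed a rough height. Both values are within the limit.
- **Levers:** both pads were back within 1 pixel of where they started, in both views.
- **Bystanders:** the bottle and beaker, where visible in the last crops, looked unmoved. I did not re-measure any bystander, and the jar and spatula were mostly or wholly outside those crops.

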